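Sweep the carrot rounds off the cutting board into the tray

TASK

Sweep all five carrot slices along the cutting board with the fingertips and over the board's edge into the shallow metal tray that stands against it; do not pick any slice up. Leave the tray, the uncut carrot end, the small white dish, the mixing bowl and the knife where they are.

Things in the scene. Friction and masses are not known exactly. Their poses are not given: they have to be found in the camera images.
- board: White plastic cutting board, 270 mm (own x) by 340 mm (own y), firmly seated on the counter. Origin at the centre of its underside, on the counter; its flat top is 36 mm above the origin. Own z is up. It lies turned by up to about 15 degrees.
- tray: Shallow loose aluminium sheet pan, 241 (own x) by 165 (own y) by 25 mm high; its rim is 11 mm below the board's top. Floor 3 mm thick, about 220 by 145 mm inside. Origin: centre of its underside. It stands 1.5 mm off the board's own +y or -y edge (270 mm long), axes parallel to the board's: centre 254 mm from the board's centre along the board's y, within 25 mm of it along x.
- slice1: One of five identical loose carrot rounds, a flat orange disc 32 mm in diameter and 12 mm thick, about 13 g, lying flat on the cutting board at the start. Origin at its centre, 6 mm above its underside.
- slice2: One of five identical loose carrot rounds, a flat orange disc 32 mm in diameter and 12 mm thick, about 13 g, lying flat on the cutting board at the start. Origin at its centre, 6 mm above its underside.
- slice3: One of five identical loose carrot rounds, a flat orange disc 32 mm in diameter and 12 mm thick, about 13 g, lying flat on the cutting board at the start. Origin at its centre, 6 mm above its underside.
- slice4: One of five identical loose carrot rounds, a flat orange disc 32 mm in diameter and 12 mm thick, about 13 g, lying flat on the cutting board at the start. Origin at its centre, 6 mm above its underside.
- slice5: One of five identical loose carrot rounds, a flat orange disc 32 mm in diameter and 12 mm thick, about 13 g, lying flat on the cutting board at the start. Origin at its centre, 6 mm above its underside.
- carrot_end: The uncut end of the carrot, a stub 38 mm in diameter and 55 mm high with cut green stalks on top, standing upright on its cut face near the board's own +x edge. Origin at the centre of its underside. To be left alone.
- ramekin: Small white ceramic dish, 62 mm across and 40 mm high, standing on the board near its own +x edge. Origin at the centre of its underside. To be left alone.
- bowl: Steel mixing bowl, 144 mm across the rim and 62 mm high, on the counter beside the board's edge opposite to the tray. Origin at the centre of its underside. To be left alone.
- knife: Square-ended vegetable knife, 290 mm long along its own y (blade to +y, black handle to -y), up to 16 mm high, lying flat on the counter just beyond the board's own +x edge. Origin on its underside, where the blade meets the handle's collar, about mid-length. To be left alone.
Not all that is in view belongs to the job. What is shaped like the slice2 but purple or yellow is not meant.

How it is judged:
By the outcome, as a careful person would: the job done as asked, in the order asked, and still so for the second after the job is handed in, with the robot touching nothing.
It also fails if it takes over 67 s, if anything falls off the work surface, if the arm or the gripper's body presses on something with over 40 N, if the wrist force passes 120 N, or if a joint passes its speed limit or range.

ROBOT

A 6-joint arm with a two-finger parallel gripper is mounted at the origin on the work surface. World frame = base frame: x ahead of the robot, y to its left, z up, the work surface at z = 0. Lengths are in mm, angles in rad, forces in N, time in s.
With the tool pointing down it reaches from about 300 to 775 mm from the base axis. Payload 14.6 kg.
Tool frame: the origin (TCP) lies midway between the tips of the shut fingers; the grasp point (between the pads) lies 19 mm behind it; x points along the fingers, z is the direction in which the jaws open and shut, and the axes are right-handed (so a half turn about x gives the same grasp; the last joint's range is limited). The gripper opens to 94 mm and grips with 3 to 60 N. Pads are 16 mm wide; open, the fingers measure 119 mm over their backs; the gripper's body (75 mm by 177 mm) begins 78 mm behind the grasp point.
Start: joints at [1.184, 0.3, 1.521, -0, 1.321, -0.067], TCP at [172.904, 522.105, 205.446] pointing down, gripper open.
Joint ranges: [-3.03, 3.03], [-0.79, 2.21], [0.23, 2.52], [-1.04, 4.18], [0, 3.07], [-2.55, 2.55]. Speed limits (rad/s): [2.22, 2.22, 2.57, 3.14, 3.14, 3.14].

INTERFACE

Orientations are given as [roll, pitch, yaw] about the fixed x, y, z axes, in that order (R = Rz(yaw) Ry(pitch) Rx(roll)).
In Python, from cell import * gives the robot as it stands.
- The arm moves only by the tool play_rows, never from a script. Its argument "motion" is one flat list of numbers, 7 for each row, row after row: the turn, a rotation vector about the tool's x, y, z in rad, then the shift along the tool's x, y, z in m, then the closure, from -1 (fully open) to 1 (shut), so that 0 is half open. In form: [rx, ry, rz, x, y, z, fingers, rx, ry, rz, x, y, z, fingers, ...]. A call has 1 to 20 rows; each row shifts and turns the pose as measured when the row begins, along the tool's axes as they then stand; what a row does not reach is not made up. A row lasts 1/10 s, in which the tool goes at most 50 mm and 8.59 degrees, less where a joint would pass 70% of its speed; a pose out of reach is approached as far as the arm can. A call with a gripper value outside its range is refused whole. The fingers move at their own pace and stop on an object; "newtons" is the grip in N (left out, the last holds). Time passes only in rows, so rows that do not move let the fingers close. It gives the time, the measured TCP pose, the force and the opening at its end, in the units of the state.
- read_state(): the state, without advancing time (a new reading comes with each control period).
- camera(name): name is "side" or "top"; returns (picture, depth): 480x640x3 uint8, blue, green, red; 480x640 float32, mm along the optical axis (not along the pixel's ray), 0 where there is no reading.
- camera_params(name): a dict with "fx", "fy", "cx", "cy" (pixels), "T" (4x4, takes a point from camera to world coordinates). Camera axes: x right, y down, z forward; pixel columns grow to the right and rows downward; lengths in mm; the calibration is good to about 2 mm. A picture is of the moment at which its call begins. camera_params takes no time and is no camera call.
- sign_off(): hands the job in, once; it reports no verdict.
Trained networks look in the newest picture that a camera, given by its name, has taken for a name from the list of things; names that differ only in an ending like _2 or _b are one class to them, and where a whole thing is asked for, a point or a joint stands for the part that bears it (a point fixed in the world has none). Each returns a list of dicts, best first, with "conf" (0 to 1); they miss things now and then, are a little off and sometimes report something else, mostly with a low value. They report only what shows in the picture. A call takes as long as a camera call. They do not tell look-alikes from the thing itself.
- masks_of(camera, name): "region" (480x640 bool, what is visible of it).
- place_of(camera, name): "at" ([x, y, z] in mm, in the coordinates of the camera as it stood for that picture, good to about 4 mm: a listed point, or the origin of a listed thing).
The state is a dict: "clock": time; "joints": joint angles; "qd": joint speeds; "effort": joint torques, N m; "eef_pos": TCP position; "eef_rot": TCP orientation; "wrist_force": force on the tool from outside, world axes, zero at the start; "moment": the same for the moment, N m; "finger_gap": finger opening in mm.
Only numpy, scipy, OpenCV 4.12 (cv2) and the standard library are available. Lean on these libraries where they do the work, as an engineer would, in place of code of your own. Each camera call takes 0.05 s, during which the arm holds its last target.

## Working session

There is one attempt and no reset: what is moved stays moved. The work goes in short steps, Python scripts to look and compute and a tool call to move; the robot and the scene stay as the last step left them, time stands still between calls to the robot, and variables do not carry over. Pictures are saved under pics/ and viewed, and the job is handed in when it is done.

Besides the shell and the picture viewer there is one more tool, called after ">>>" as name(argument=value, ...) on one line, values as JSON. play_rows: Moves the arm, as the interface text tells. Its arguments: {"type":"object","properties":{"motion":{"type":"array","items":{"type":"number"}},"newtons":{"type":"number"}},"required":["motion"]}

```bash
mkdir -p pics; ls; python3 - <<'E'
from cell import *
import cv2,numpy as np
print(read_state())
for n in ("top","side"):
    p,d=camera(n); cv2.imwrite(f"pics/{n}0.png",p); np.save(f"pics/{n}0.npy",d); print(camera_params(n))
E
```

```text
pics
{'clock': 0.0, 'joints': array([ 1.18440805e+00,  3.00460135e-01,  1.52159795e+00, -2.41061623e-05,
        1.32070895e+00, -6.65972019e-02]), 'qd': array([-2.90034980e-04,  5.75542879e-04,  1.46230958e-03,  6.80520720e-04,
       -8.19677155e-05, -5.34628028e-04]), 'effort': array([ 1.37691859e-03, -5.31815851e+01, -3.52737737e+01,  7.08990684e-02,
        2.44575430e-02, -1.11275856e-04]), 'eef_pos': array([172.80678564, 521.85982092, 204.88521491]), 'eef_rot': array([ 3.09487507,  1.56962172, -1.937299  ]), 'wrist_force': array([-0.71365312, -0.38650161,  0.12076208]), 'moment': array([ 0.03205634,  0.05020212, -0.00561159]), 'finger_gap': 94.19138884395146}
{'fx': 573.2188558707412, 'fy': 573.2188558707412, 'cx': 334.83805271120735, 'cy': 234.33070385976464, 'T': array([[-8.06632403e-03, -9.87458272e-01,  1.57674019e-01,
         4.17403787e+02],
       [-9.99964523e-01,  8.34799436e-03,  1.12420687e-03,
         1.76139385e+01],
       [-2.42636920e-03, -1.57659357e-01, -9.87490577e-01,
         9.32420939e+02],
       [ 0.00000000e+00,  0.00000000e+00,  0.00000000e+00,
         1.00000000e+00]])}
{'fx': 524.1647160457588, 'fy': 524.1647160457588, 'cx': 331.9861160866545, 'cy': 243.05469567441753, 'T': array([[ 9.19594626e-01, -2.33946840e-01,  3.15617808e-01,
         2.65976242e+02],
       [-3.92842974e-01, -5.38394946e-01,  7.45523494e-01,
        -7.51448347e+02],
       [-4.48583334e-03, -8.09567637e-01, -5.87009471e-01,
         6.76553939e+02],
       [ 0.00000000e+00,  0.00000000e+00,  0.00000000e+00,
         1.00000000e+00]])}
```

View pics/top0.png

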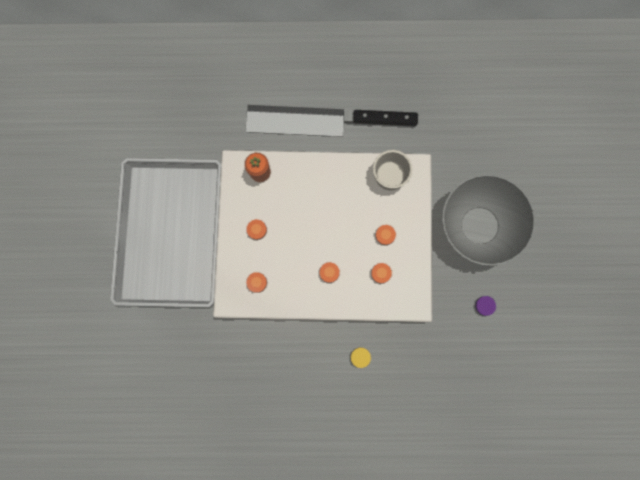

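View pics/side0.png

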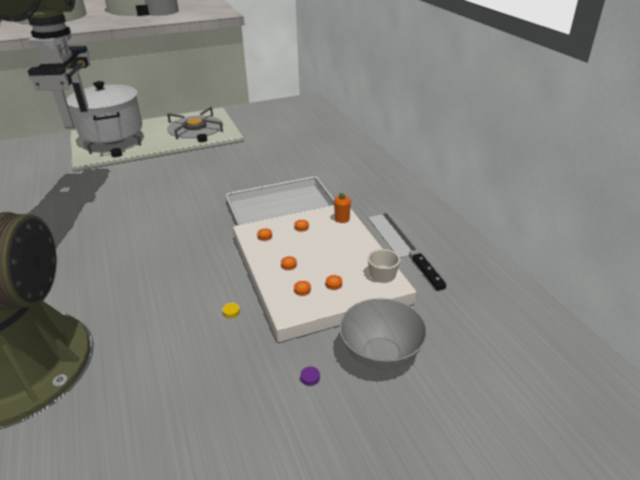

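```bash
cat > h.py <<'E'
from cell import *
import cv2,numpy as np
def pix2w(n,u,v,z):
    P=camera_params(n);T=P["T"]
    r=T[:3,:3]@np.array([(u-P["cx"])/P["fx"],(v-P["cy"])/P["fy"],1])
    return T[:3,3]+r*(z-T[2,3])/r[2]
def cen(n,p,lo,hi):
    h=cv2.cvtColor(p,cv2.COLOR_BGR2HSV)
    m=cv2.inRange(h,lo,hi)
    k,l,s,c=cv2.connectedComponentsWithStats(m)
    return [(c[i],s[i]) for i in range(1,k) if s[i,4]>60]
E
python3 - <<'E'
from h import *
p,d=camera("top")
T=camera_params("top")["T"]
hsv=cv2.cvtColor(p,cv2.COLOR_BGR2HSV)
for c,s in cen("top",p,(2,130,90),(18,255,255)): print("orange",c.round(1),s,pix2w("top",*c,46).round(1), d[int(c[1]),int(c[0])])
m=((p[:,:,0].astype(int)>165)&(p.min(2)>165)).astype(np.uint8)
m=cv2.morphologyEx(m,cv2.MORPH_CLOSE,np.ones((25,25)))
m=cv2.morphologyEx(m,cv2.MORPH_OPEN,np.ones((9,9)))
cs,_=cv2.findContours(m,cv2.RETR_EXTERNAL,cv2.CHAIN_APPROX_NONE)
for c in cs:
  if cv2.contourArea(c)<3000: continue
  w=np.array([pix2w("top",*q[0],36)[:2] for q in c],np.float32)
  print(cv2.contourArea(c),cv2.minAreaRect(w), cv2.boxPoints(cv2.minAreaRect(w)).round(0).tolist())
for n in ("board","tray","slice1","carrot_end","ramekin","bowl","knife"):
  for r in place_of("top",n):
    if r["conf"]>.3: print(n,r["conf"],(T@np.r_[r["at"],1])[:3].round(1))
E
```

```text
orange [256.8 164.8] [246 153  23  24 355] [672.4 142.4  46. ] 860.50653
orange [256.1 229.1] [247 220  19  19 279] [568.3 142.1  46. ] 898.6126
orange [385.2 234.4] [376 225  19  19 275] [558.2 -60.2  46. ] 899.526
orange [329.  272.1] [320 263  19  19 285] [499.8  28.2  46. ] 884.8917
orange [381.  272.8] [372 264  19  19 284] [497.9 -52.4  46. ] 886.47046
orange [256.3 281.8] [247 273  19  19 276] [485.6 140.7  46. ] 885.0905
51980.5 ((596.9586791992188, 115.26986694335938), (497.74554443359375, 331.0675964355469), 88.30387878417969) [[424.0, -129.0], [755.0, -138.0], [770.0, 359.0], [439.0, 369.0]]
board 0.95 [ 5.627e+02  3.420e+01 -4.000e-01]
tray 0.64 [5.720e+02 2.905e+02 4.000e-01]
slice1 0.85 [502.   25.8  40.6]
slice1 0.81 [482.6 141.3  43.8]
slice1 0.66 [368.5 -20.1   5.4]
slice1 0.63 [569.  141.7  43.2]
slice1 0.62 [559.  -57.3  43.5]
slice1 0.61 [ 452.5 -222.8    8.4]
slice1 0.56 [503.3 -52.6  42.7]
carrot_end 0.66 [661.4 140.   38.6]
ramekin 0.77 [655.2 -76.1  36.8]
bowl 0.83 [ 575.5 -220.6    1.7]
knife 0.85 [762.   16.5   2.2]
```

```bash
python3 - <<'E'
from h import *
from scipy.spatial.transform import Rotation as R
s=read_state(); M=R.from_euler('xyz',s["eef_rot"]).as_matrix(); print(M.round(3))
p,d=camera("top")
g=cv2.cvtColor(p,cv2.COLOR_BGR2GRAY); 
for q in [(222,151),(432,153),(432,320),(216,317)]: print("board",pix2w("top",*q,36).round(1))
for q in [(124,160),(219,161),(214,305),(113,304)]: print("tray",pix2w("top",*q,25).round(1))
cv2.imwrite("pics/crop.png",cv2.resize(p[140:330,100:440],None,fx=2.3,fy=2.3,interpolation=cv2.INTER_CUBIC))
E
```

```text
[[-0.    -0.949  0.314]
 [-0.     0.314  0.949]
 [-1.     0.    -0.   ]]
board [699.  200.6  36. ]
board [ 692.6 -139.8   36. ]
board [ 425.1 -130.5   36. ]
board [432.4 203.7  36. ]
tray [688.5 363.1  25. ]
tray [685.5 207.3  25. ]
tray [451.3 209.6  25. ]
tray [454.2 368.7  25. ]
```

View pics/crop.png

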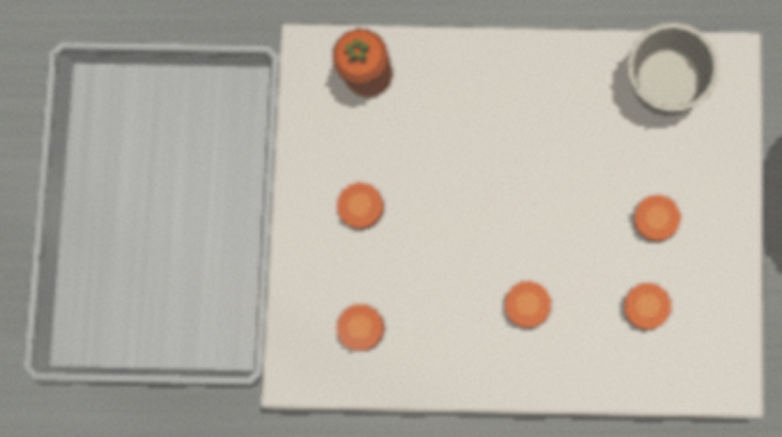

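>>> play_rows(motion=[0.148, 0, 0, 0, 0, 0, 0.57, 0.148, 0, 0, 0, 0, 0, 0.57, 0.148, 0, 0, 0, 0, 0, 0.57, 0.148, 0, 0, 0, 0, 0, 0.57, 0.148, 0, 0, 0, 0, 0, 0.57, 0.148, 0, 0, 0, 0, 0, 0.57, 0.148, 0, 0, 0, 0, 0, 0.57, 0.148, 0, 0, 0, 0, 0, 0.57, 0.06, 0, 0, 0, 0, 0, 0.57])

```text
clock: 1.45
eef_pos: [172.8, 522.1, 205.5]
eef_rot: [1.895, 1.571, 1.878]
wrist_force: [0.0, -0.5, 0.1]
finger_gap: 25.3
```

```bash
cat > st.py <<'E'
from h import *
from scipy.spatial.transform import Rotation as R
s=read_state(); M=R.from_euler('xyz',s["eef_rot"]).as_matrix(); print(M.round(3)); print(s["clock"],s["eef_pos"].round(1),s["finger_gap"],s["joints"].round(2),s["wrist_force"].round(1))
E
python3 st.py
```

```text
[[-0.     0.017  1.   ]
 [ 0.     1.    -0.017]
 [-1.     0.    -0.   ]]
1.45 [172.8 522.1 205.5] 25.347297735864455 [1.18 0.3  1.52 0.   1.32 1.2 ] [ 0.  -0.5  0.1]
```

>>> play_rows(motion=[0, 0, 0, 0, -0.03, 0.03, 0.57, 0, 0, 0, 0, -0.032, 0.031, 0.57, 0, 0, 0, 0, -0.032, 0.031, 0.57, 0, 0, 0, 0, -0.032, 0.031, 0.57, 0, 0, 0, 0, -0.032, 0.031, 0.57, 0, 0, 0, 0, -0.032, 0.031, 0.57, 0, 0, 0, 0, -0.032, 0.031, 0.57, 0, 0, 0, 0, -0.032, 0.031, 0.57, 0, 0, 0, 0, -0.032, 0.031, 0.57, 0, 0, 0, 0, -0.032, 0.031, 0.57, 0, 0, 0, 0, -0.032, 0.031, 0.57, 0, 0, 0, 0, -0.032, 0.031, 0.57, 0, 0, 0, 0, -0.032, 0.031, 0.57])

```text
clock: 2.75
eef_pos: [578.6, 86.6, 206.6]
eef_rot: [0.602, 1.567, 0.589]
wrist_force: [0.8, 0.0, -0.9]
finger_gap: 20.0
```

```bash
python3 st.py
```

```text
[[ 0.003  0.013  1.   ]
 [ 0.002  1.    -0.013]
 [-1.     0.002  0.003]]
2.75 [578.6  86.6 206.6] 20.03647111925718 [0.09 0.38 1.42 0.   1.35 0.1 ] [ 0.8  0.  -0.9]
```

>>> play_rows(motion=[0, 0, 0, 0.04, 0, -0.005, 0.57, 0, 0, 0, 0.04, 0, -0.005, 0.57, 0, 0, 0, 0.04, 0, 0, 0.57, 0, 0, 0, 0.01, 0, 0, 0.57, 0, 0, 0, 0, 0, 0, 0.57])

```text
clock: 3.25
eef_pos: [573.3, 81.3, 73.7]
eef_rot: [0.279, 1.563, 0.259]
wrist_force: [-0.1, 0.3, 0.7]
finger_gap: 20.2
```

```bash
python3 st.py; python3 - <<'E'
from h import *
p,d=camera("top"); cv2.imwrite("pics/a1.png",p)
E
```

```text
[[ 0.007  0.02   1.   ]
 [ 0.002  1.    -0.02 ]
 [-1.     0.002  0.007]]
3.25 [573.3  81.3  73.7] 20.158893191244992 [0.08 0.5  1.57 0.   1.07 0.1 ] [-0.1  0.3  0.7]
```

View pics/a1.png

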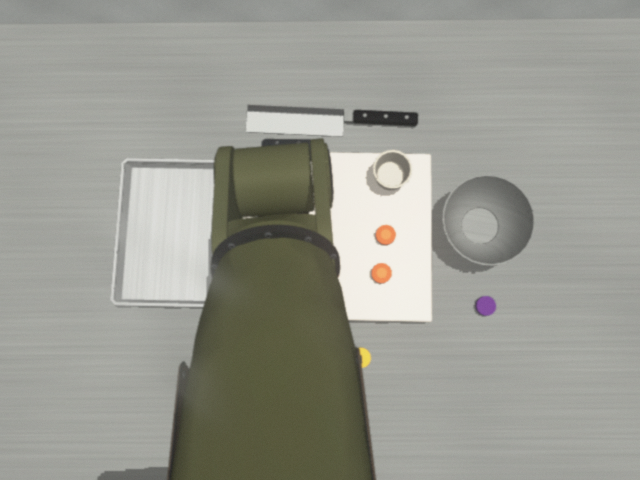

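>>> play_rows(motion=[0, -0.003, 0, 0.022, 0, -0.002, 0.57, 0, -0.003, 0, 0.01, 0, -0.001, 0.57, 0, 0, 0, 0, 0, 0, 0.57])

```text
clock: 3.6
eef_pos: [574.0, 82.2, 47.7]
eef_rot: [0.13, 1.548, 0.111]
wrist_force: [-0.6, -0.2, 0.6]
finger_gap: 20.6
```

```bash
python3 st.py; python3 - <<'E'
from h import *
p,d=camera("side"); cv2.imwrite("pics/s1.png",cv2.resize(p[150:350,200:460],None,fx=3,fy=3))
E
```

```text
[[ 0.023  0.019  1.   ]
 [ 0.003  1.    -0.019]
 [-1.     0.003  0.023]]
3.6 [574.   82.2  47.7] 20.605837467928964 [0.08 0.53 1.6  0.   1.   0.1 ] [-0.6 -0.2  0.6]
```

View pics/s1.png

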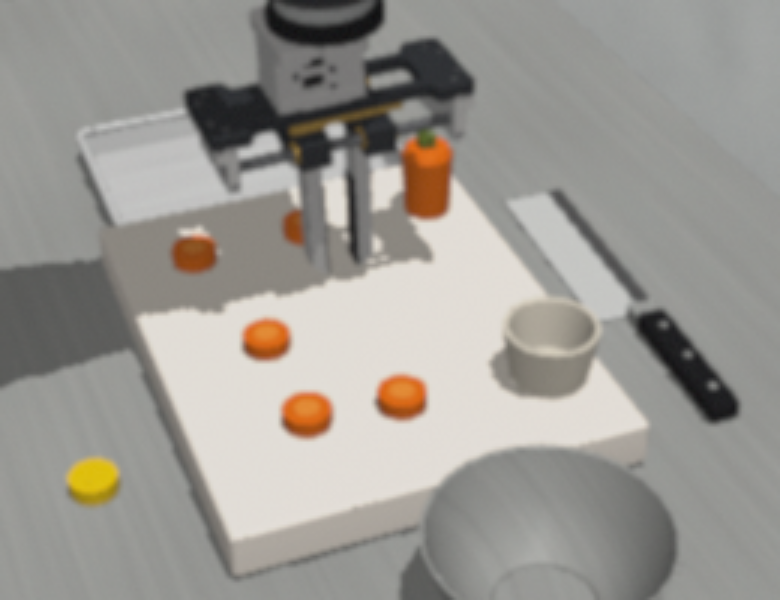

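>>> play_rows(motion=[0, 0.02, 0, 0.006, 0, -0.005, 0.57, 0, 0.003, 0, 0.002, 0, -0.003, 0.57, 0, 0, 0, 0, 0, 0, 0.57])

```text
clock: 3.95
eef_pos: [567.3, 82.7, 42.7]
eef_rot: [1.001, 1.567, 0.982]
wrist_force: [0.5, 0.3, -0.8]
finger_gap: 20.3
```

```bash
python3 st.py
```

```text
[[ 0.002  0.019  1.   ]
 [ 0.003  1.    -0.019]
 [-1.     0.003  0.002]]
3.95 [567.3  82.7  42.7] 20.258381067952133 [0.08 0.53 1.6  0.   1.   0.1 ] [ 0.5  0.3 -0.8]
```

>>> play_rows(motion=[0, 0, 0, 0.001, 0.02, 0.001, 0.57, 0, 0, 0, 0.001, 0.025, 0.002, 0.57, 0, 0, 0, 0, 0.028, 0.002, 0.57, 0, 0, 0, 0, 0.03, 0.002, 0.57, 0, 0, 0, 0, 0.03, 0.001, 0.57, 0, 0, 0, 0, 0.02, 0, 0.57, 0, 0, 0, 0, 0, 0, 0.57])

```text
clock: 4.65
eef_pos: [579.6, 240.7, 43.7]
eef_rot: [0.697, 1.564, 0.676]
wrist_force: [-0.1, 0.0, -0.5]
finger_gap: 20.2
```

```bash
python3 st.py; python3 - <<'E'
from h import *
p,d=camera("side"); cv2.imwrite("pics/s2.png",cv2.resize(p[150:350,200:460],None,fx=3,fy=3))
E
```

```text
[[ 0.005  0.021  1.   ]
 [ 0.004  1.    -0.021]
 [-1.     0.004  0.005]]
4.65 [579.6 240.7  43.7] 20.181317295439808 [0.33 0.63 1.43 0.   1.07 0.35] [-0.1  0.  -0.5]
```

View pics/s2.png

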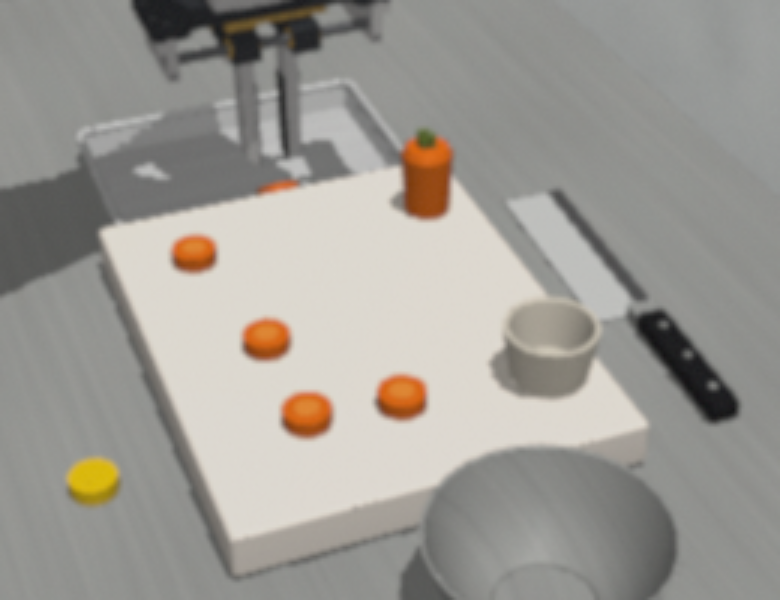

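>>> play_rows(motion=[0, 0, 0, -0.04, 0, 0, 0.57, 0, 0.004, 0, -0.02, -0.01, -0.015, 0.57, 0, 0, 0, 0, -0.036, -0.022, 0.57, 0, 0, 0, 0, -0.036, -0.02, 0.57, 0, 0, 0, 0, -0.036, -0.017, 0.57, 0, 0, 0, 0, -0.03, -0.013, 0.57, 0, 0, 0, 0.02, 0, 0, 0.57, 0, 0, 0, 0, 0, 0, 0.57])

```text
clock: 5.5
eef_pos: [484.4, 80.2, 85.9]
eef_rot: [0.751, 1.567, 0.723]
wrist_force: [-0.9, -0.7, -0.3]
finger_gap: 20.3
```

```bash
python3 st.py; python3 - <<'E'
from h import *
p,d=camera("side"); cv2.imwrite("pics/s3.png",cv2.resize(p[150:350,200:460],None,fx=3,fy=3))
p,d=camera("top"); cv2.imwrite("pics/a3.png",p)
E
```

```text
[[ 0.003  0.027  1.   ]
 [ 0.002  1.    -0.027]
 [-1.     0.002  0.003]]
5.5 [484.4  80.2  85.9] 20.30834288662925 [0.09 0.31 1.81 0.   1.02 0.11] [-0.9 -0.7 -0.3]
```

View pics/s3.png

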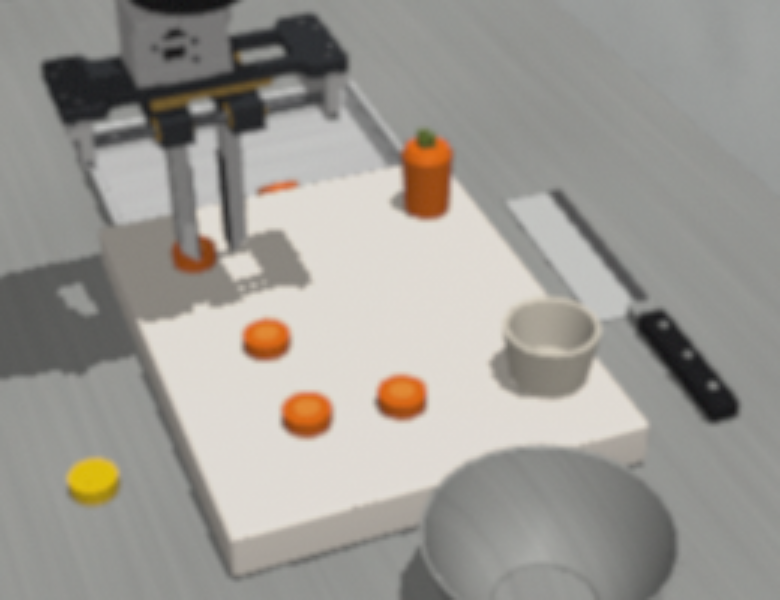

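View pics/a3.png

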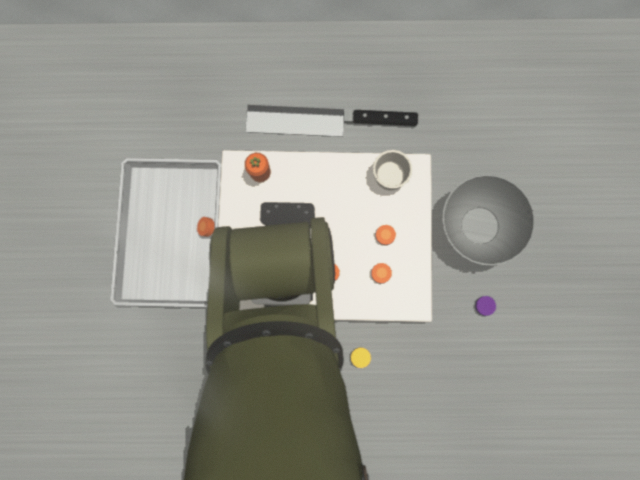

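>>> play_rows(motion=[0, 0.002, 0, 0.03, 0, 0.001, 0.57, 0, 0, 0, 0.011, 0, 0.001, 0.57, 0, 0, 0, 0, 0, 0, 0.57])

```text
clock: 5.9
eef_pos: [490.3, 81.9, 48.5]
eef_rot: [0.408, 1.562, 0.383]
wrist_force: [0.4, -0.7, 0.4]
finger_gap: 20.4
```

```bash
python3 st.py; python3 - <<'E'
from h import *
d=np.load("pics/top0.npy"); p,d2=camera("top")
P=camera_params("top")
for (u,v) in [(202,227),(206,227),(210,227),(206,222),(206,232),(180,227)]:
  z=d2[v,u]; print((P["T"]@np.r_[(u-P["cx"])/P["fx"]*z,(v-P["cy"])/P["fy"]*z,z,1])[:3].round(1))
E
```

```text
[[ 0.008  0.025  1.   ]
 [ 0.003  1.    -0.025]
 [-1.     0.003  0.008]]
5.9 [490.3  81.9  48.5] 20.37321465048928 [0.09 0.38 1.82 0.   0.93 0.11] [ 0.4 -0.7  0.4]
[576.4 232.6  22.7]
[575.4 224.8  28.5]
[575.1 218.1  29.7]
[583.5 225.1  28.3]
[566.7 223.8  31.9]
[580.1 273.4   3.4]
```

>>> play_rows(motion=[0, 0.008, 0, 0.007, 0, -0.003, 0.57, 0, 0, 0, 0.001, 0, -0.001, 0.57, 0, 0, 0, 0, 0, 0, 0.57])

```text
clock: 6.25
eef_pos: [487.2, 82.6, 42.6]
eef_rot: [1.081, 1.567, 1.057]
wrist_force: [-0.3, 0.2, 0.7]
finger_gap: 20.4
```

```bash
python3 st.py
```

```text
[[ 0.002  0.024  1.   ]
 [ 0.004  1.    -0.024]
 [-1.     0.004  0.002]]
6.25 [487.2  82.6  42.6] 20.41959071186789 [0.09 0.38 1.83 0.   0.92 0.11] [-0.3  0.2  0.7]
```

>>> play_rows(motion=[0, 0, 0, 0.001, 0.02, 0.001, 0.57, 0, 0, 0, 0.001, 0.03, 0.001, 0.57, 0, 0, 0, 0.001, 0.04, 0.001, 0.57, 0, 0, 0, 0, 0.045, 0.001, 0.57, 0, 0, 0, 0, 0.03, 0, 0.57, 0, 0, 0, 0, 0, 0, 0.57, 0, 0, 0, -0.03, 0, 0, 0.57, 0, 0, 0, -0.02, 0, 0, 0.57])

```text
clock: 7.05
eef_pos: [494.9, 252.9, 92.3]
eef_rot: [1.004, 1.568, 0.979]
wrist_force: [-0.3, -0.4, 0.9]
finger_gap: 20.2
```

```bash
python3 st.py; python3 - <<'E'
from h import *
p,d=camera("side"); cv2.imwrite("pics/s4.png",cv2.resize(p[150:350,200:460],None,fx=3,fy=3))
E
```

```text
[[ 0.002  0.025  1.   ]
 [ 0.003  1.    -0.025]
 [-1.     0.003  0.002]]
7.05 [494.9 252.9  92.3] 20.24851057533979 [0.41 0.43 1.62 0.   1.09 0.43] [-0.3 -0.4  0.9]
```

View pics/s4.png

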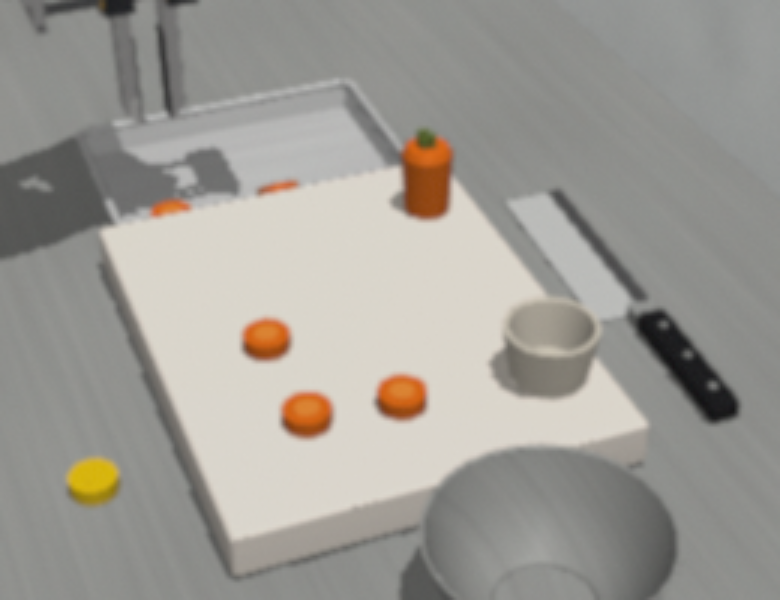

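>>> play_rows(motion=[0, 0, 0, 0, -0.03, 0.001, 0.57, 0, 0, 0, 0, -0.04, 0.001, 0.57, 0, 0, 0, 0, -0.04, 0.002, 0.57, 0, 0, 0, 0, -0.04, 0.002, 0.57, 0, 0, 0, 0, -0.04, 0.002, 0.57, 0, 0, 0, 0, -0.04, 0.002, 0.57, 0, 0, 0, 0, -0.025, 0.001, 0.57, 0, 0, 0, 0.02, 0, 0, 0.57, 0, 0, 0, 0, 0, 0, 0.57])

```text
clock: 8.0
eef_pos: [499.1, -16.4, 73.9]
eef_rot: [0.426, 1.56, 0.398]
wrist_force: [-0.3, 0.3, -0.3]
finger_gap: 20.2
```

```bash
python3 st.py; python3 - <<'E'
from h import *
p,d=camera("top"); cv2.imwrite("pics/a4.png",p[130:330,90:450].repeat(2,0).repeat(2,1))
P=camera_params("top")
for c,s in cen("top",p,(2,130,60),(18,255,255)):
  u,v=c.round().astype(int);z=d[v,u]; print(c,s,(P["T"]@np.r_[(u-P["cx"])/P["fx"]*z,(v-P["cy"])/P["fy"]*z,z,1])[:3].round(1))
E
```

```text
[[ 0.01   0.028  1.   ]
 [ 0.004  1.    -0.028]
 [-1.     0.005  0.01 ]]
8.0 [499.1 -16.4  73.9] 20.22542011673133 [-0.11  0.34  1.8   0.01  0.99 -0.08] [-0.3  0.3 -0.3]
[256.69767442 164.74127907] [246 153  22  23 344] [657.3 134.8  97.5]
[205.34234234 226.11261261] [198 218  16  17 222] [577.2 226.8  27.1]
```

View pics/a4.png

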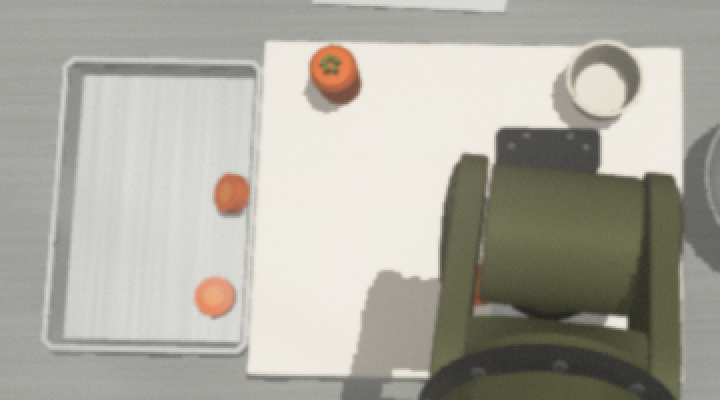

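>>> play_rows(motion=[0, 0.008, 0, 0.022, 0, -0.001, 0.57, 0, 0.004, 0, 0.01, 0, -0.001, 0.57, 0, 0.002, 0, 0.004, 0, 0, 0.57, 0, 0, 0, 0, 0, 0, 0.57])

```text
clock: 8.45
eef_pos: [499.6, -15.3, 41.2]
eef_rot: [1.301, 1.567, 1.275]
wrist_force: [1.0, -0.0, 0.3]
finger_gap: 20.2
```

```bash
python3 st.py
```

```text
[[ 0.001  0.026  1.   ]
 [ 0.004  1.    -0.026]
 [-1.     0.004  0.001]]
8.45 [499.6 -15.3  41.2] 20.16005931646272 [-0.11  0.4   1.82  0.01  0.93 -0.08] [ 1.  -0.   0.3]
```

>>> play_rows(motion=[0, 0, 0, 0, 0.015, 0.001, 0.57, 0, 0, 0, 0, 0.025, 0.002, 0.57, 0, 0, 0, 0.001, 0.03, 0.004, 0.57, 0, 0, 0, 0, 0.03, 0.005, 0.57, 0, 0, 0, 0, 0.03, 0.005, 0.57, 0, 0, 0, 0.001, 0.035, 0.005, 0.57, 0, 0, 0, 0, 0.045, 0.004, 0.57, 0, 0, 0, 0, 0.045, 0.001, 0.57, 0, 0, 0, 0, 0.02, 0, 0.57, 0, 0, 0, 0, 0, 0, 0.57, 0, 0, 0, -0.03, 0, 0, 0.57, 0, 0, 0, -0.02, 0, 0, 0.57])

```text
clock: 9.65
eef_pos: [535.8, 271.3, 99.8]
eef_rot: [0.492, 1.56, 0.469]
wrist_force: [-0.3, 0.1, 0.2]
finger_gap: 20.1
```

```bash
python3 st.py; python3 - <<'E'
from h import *
p,d=camera("side"); cv2.imwrite("pics/s5.png",cv2.resize(p[150:350,200:460],None,fx=3,fy=3))
E
```

```text
[[ 0.009  0.023  1.   ]
 [ 0.005  1.    -0.023]
 [-1.     0.005  0.009]]
9.65 [535.8 271.3  99.8] 20.139187254089105 [0.41 0.51 1.49 0.   1.14 0.43] [-0.3  0.1  0.2]
```

View pics/s5.png

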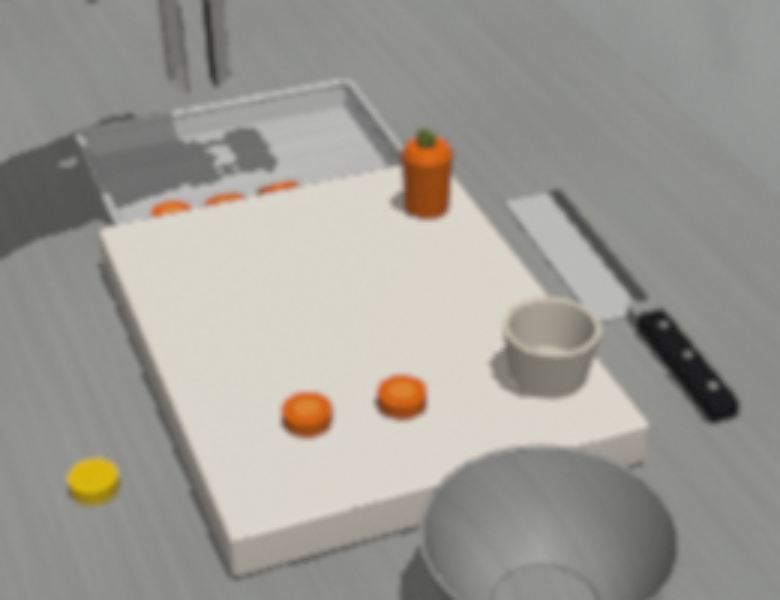

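>>> play_rows(motion=[0, 0.004, 0, 0, -0.03, 0.003, 0.57, 0, 0.004, 0, 0, -0.042, 0.004, 0.57, 0, 0, 0, 0, -0.042, 0.004, 0.57, 0, 0, 0, 0, -0.042, 0.004, 0.57, 0, 0, 0, 0, -0.042, 0.004, 0.57, 0, 0, 0, 0, -0.042, 0.004, 0.57, 0, 0, 0, 0, -0.042, 0.004, 0.57, 0, 0, 0, 0, -0.042, 0.003, 0.57, 0, 0, 0, 0, -0.03, 0.002, 0.57, 0, 0, 0, 0, 0, 0, 0.57])

```text
clock: 10.7
eef_pos: [558.2, -103.9, 103.0]
eef_rot: [0.556, 1.558, 0.53]
wrist_force: [-0.0, -0.5, -1.3]
finger_gap: 20.0
```

```bash
python3 st.py; python3 - <<'E'
from h import *
p,d=camera("top"); cv2.imwrite("pics/a5.png",p[130:330,90:450].repeat(2,0).repeat(2,1))
P=camera_params("top")
for c,s in cen("top",p,(2,130,60),(18,255,255)):
  u,v=c.round().astype(int);z=d[v,u]; print(c,s,(P["T"]@np.r_[(u-P["cx"])/P["fx"]*z,(v-P["cy"])/P["fy"]*z,z,1])[:3].round(1))
E
```

```text
[[ 0.011  0.026  1.   ]
 [ 0.006  1.    -0.026]
 [-1.     0.007  0.011]]
10.7 [ 558.2 -103.9  103. ] 19.97818528694662 [-0.25  0.44  1.59  0.01  1.11 -0.23] [-0.  -0.5 -1.3]
[256.71469741 164.72334294] [246 153  22  23 347] [657.4 134.9  97.3]
[205.4        226.19111111] [198 218  16  17 225] [577.7 227.4  24.3]
[383.28497409 234.13989637] [377 226  14  18 193] [558.4 -56.6  48.6]
[201.98230088 251.46902655] [194 244  17  17 226] [538.3 233.   16.2]
[375.83157895 272.44210526] [372 264   8  18  95] [499.1 -44.5  48.1]
```

View pics/a5.png

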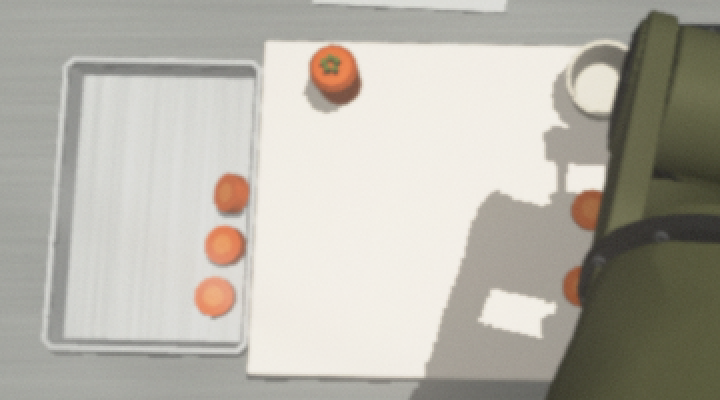

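>>> play_rows(motion=[0, 0.008, -0.004, 0.03, 0, 0.001, 0.57, 0, 0.006, -0.002, 0.02, 0, 0.0, 0.57, 0, 0.003, 0, 0.008, 0, 0, 0.57, 0, 0, 0, 0.003, 0, 0, 0.57, 0, 0, 0, 0, 0, 0, 0.57])

```text
clock: 11.25
eef_pos: [559.3, -100.0, 41.7]
eef_rot: [3.003, 1.566, 2.979]
wrist_force: [-0.2, 0.3, -0.3]
finger_gap: 20.3
```

```bash
python3 st.py
```

```text
[[-0.005  0.024  1.   ]
 [ 0.001  1.    -0.024]
 [-1.     0.001 -0.005]]
11.25 [ 559.3 -100.    41.7] 20.287315449742483 [-0.24  0.53  1.61 -0.    1.01 -0.22] [-0.2  0.3 -0.3]
```

>>> play_rows(motion=[0, 0, 0, 0, 0.015, 0.001, 0.57, 0, 0, 0, 0, 0.025, 0.002, 0.57, 0, 0, 0, 0, 0.03, 0.004, 0.57, 0, 0, 0, 0, 0.03, 0.005, 0.57, 0, 0, 0, 0, 0.03, 0.005, 0.57, 0, 0, 0, 0, 0.03, 0.005, 0.57, 0, 0, 0, 0, 0.03, 0.005, 0.57, 0, 0, 0, 0, 0.03, 0.005, 0.57, 0, 0, 0, 0, 0.035, 0.006, 0.57, 0, 0, 0, 0, 0.045, 0.006, 0.57, 0, 0, 0, 0, 0.045, 0.002, 0.57, 0, 0, 0, 0, 0.015, 0, 0.57, 0, 0, 0, 0, 0, 0, 0.57, 0, 0, 0, -0.03, 0, 0, 0.57, 0, 0, 0, -0.02, 0, 0, 0.57])

```text
clock: 12.75
eef_pos: [613.3, 285.7, 103.7]
eef_rot: [0.324, 1.563, 0.303]
wrist_force: [0.4, 0.4, 0.5]
finger_gap: 20.2
```

```bash
python3 st.py; python3 - <<'E'
from h import *
p,d=camera("side"); cv2.imwrite("pics/s6.png",cv2.resize(p[150:350,200:460],None,fx=3,fy=3))
E
```

```text
[[ 0.008  0.021  1.   ]
 [ 0.002  1.    -0.021]
 [-1.     0.003  0.008]]
12.75 [613.3 285.7 103.7] 20.204938104282768 [ 0.38  0.67  1.23 -0.    1.24  0.4 ] [0.4 0.4 0.5]
```

View pics/s6.png

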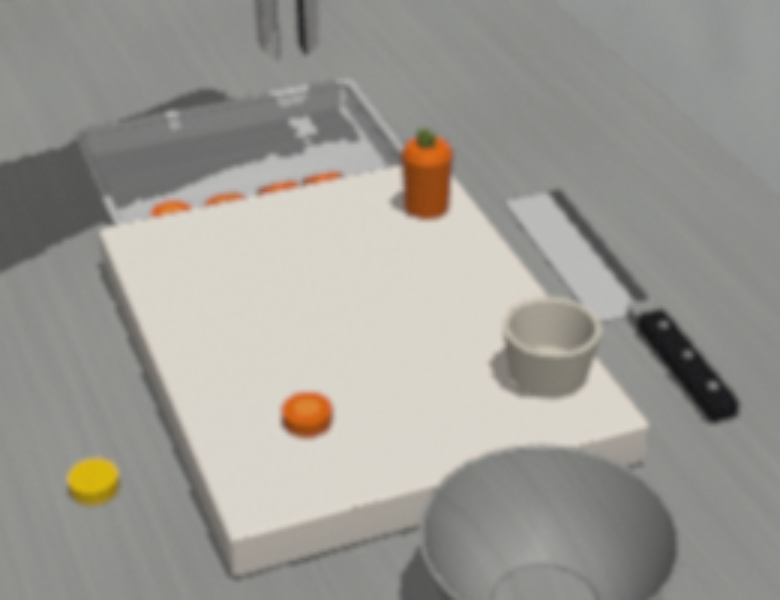

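>>> play_rows(motion=[0, 0.003, 0, 0, -0.03, -0.01, 0.57, 0, 0.002, 0, 0, -0.042, -0.013, 0.57, 0, 0, 0, 0, -0.042, -0.013, 0.57, 0, 0, 0, 0, -0.042, -0.013, 0.57, 0, 0, 0, 0, -0.042, -0.012, 0.57, 0, 0, 0, 0, -0.042, -0.012, 0.57, 0, 0, 0, 0, -0.042, -0.012, 0.57, 0, 0, 0, 0, -0.042, -0.012, 0.57, 0, 0, 0, 0, -0.04, -0.008, 0.57, 0, 0, 0, 0, 0, 0, 0.57])

```text
clock: 13.8
eef_pos: [489.7, -96.8, 103.0]
eef_rot: [0.353, 1.56, 0.323]
wrist_force: [-0.1, 0.5, -0.4]
finger_gap: 20.1
```

```bash
python3 st.py; python3 - <<'E'
from h import *
p,d=camera("top"); cv2.imwrite("pics/a6.png",p[130:330,90:450].repeat(2,0).repeat(2,1))
P=camera_params("top")
for c,s in cen("top",p,(2,130,60),(18,255,255)):
  u,v=c.round().astype(int);z=d[v,u]; print(c,s,(P["T"]@np.r_[(u-P["cx"])/P["fx"]*z,(v-P["cy"])/P["fy"]*z,z,1])[:3].round(1))
E
```

```text
[[ 0.01   0.03   1.   ]
 [ 0.003  1.    -0.03 ]
 [-1.     0.004  0.01 ]]
13.8 [489.7 -96.8 103. ] 20.104055524366874 [-0.27  0.3   1.78  0.01  1.05 -0.25] [-0.1  0.5 -0.4]
[256.76149425 164.78735632] [246 153  23  23 348] [657.6 135.   96.4]
[206.69724771 204.48623853] [199 196  16  17 218] [612.7 224.   29.6]
[205.34782609 226.1       ] [198 217  16  18 230] [576.7 226.1  30.1]
[201.95689655 251.62931034] [194 244  17  17 232] [536.4 232.4  18.6]
[380.29338843 272.67355372] [372 264  16  19 242] [497.5 -50.7  47.8]
[194.58208955 282.91044776] [189 278  14   9  67] [487.1 243.5  12.9]
```

View pics/a6.png

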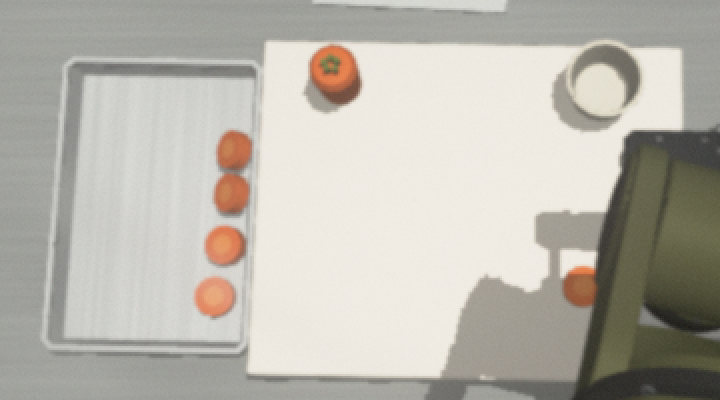

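>>> play_rows(motion=[0, 0.006, -0.002, 0.03, 0, 0.006, 0.57, 0, 0.006, 0, 0.02, 0, 0.002, 0.57, 0, 0.002, 0, 0.008, 0, 0, 0.57, 0, 0, 0, 0.003, 0, 0, 0.57, 0, 0, 0, 0, 0, 0, 0.57])

```text
clock: 14.35
eef_pos: [498.3, -94.0, 41.0]
eef_rot: [2.445, 1.568, 2.414]
wrist_force: [-0.2, -0.3, -0.7]
finger_gap: 20.4
```

```bash
python3 st.py
```

```text
[[-0.002  0.03   1.   ]
 [ 0.002  1.    -0.03 ]
 [-1.     0.002 -0.002]]
14.35 [498.3 -94.   41. ] 20.400143072858583 [-0.26  0.41  1.79  0.    0.94 -0.23] [-0.2 -0.3 -0.7]
```

>>> play_rows(motion=[0, 0, 0, 0, 0.015, 0.001, 0.57, 0, 0, 0, 0, 0.025, 0.001, 0.57, 0, 0, 0, 0, 0.03, 0.001, 0.57, 0, 0, 0, 0, 0.03, 0.001, 0.57, 0, 0, 0, 0, 0.03, 0.001, 0.57, 0, 0, 0, 0, 0.03, 0.001, 0.57, 0, 0, 0, 0, 0.03, 0.001, 0.57, 0, 0, 0, 0, 0.04, 0, 0.57, 0, 0, 0, 0, 0.05, 0, 0.57, 0, 0, 0, 0, 0.05, 0, 0.57, 0, 0, 0, 0, 0.05, 0, 0.57, 0, 0, 0, -0.02, 0, 0, 0.57, 0, 0, 0, -0.03, 0, 0, 0.57, 0, 0, 0, -0.02, 0, 0, 0.57])

```text
clock: 15.75
eef_pos: [516.8, 300.1, 124.9]
eef_rot: [0.287, 1.558, 0.26]
wrist_force: [0.1, 0.1, -0.6]
finger_gap: 20.6
```

```bash
python3 st.py; python3 - <<'E'
from h import *
p,d=camera("side"); cv2.imwrite("pics/s7.png",cv2.resize(p[150:350,200:460],None,fx=3,fy=3))
p,d=camera("top"); cv2.imwrite("pics/a7.png",p[130:330,90:450].repeat(2,0).repeat(2,1))
E
```

```text
[[ 0.013  0.027  1.   ]
 [ 0.003  1.    -0.027]
 [-1.     0.004  0.013]]
15.75 [516.8 300.1 124.9] 20.649595728129785 [ 0.47  0.47  1.48 -0.    1.18  0.49] [ 0.1  0.1 -0.6]
```

View pics/s7.png

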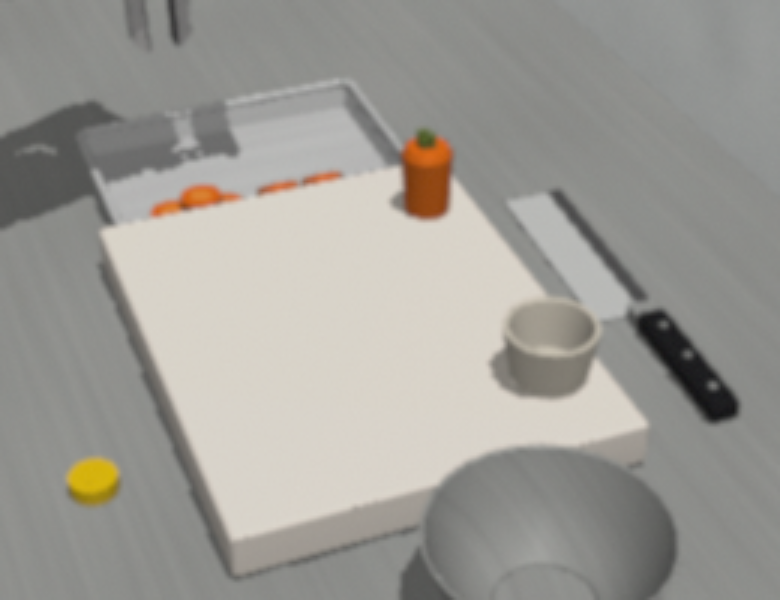

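View pics/a7.png

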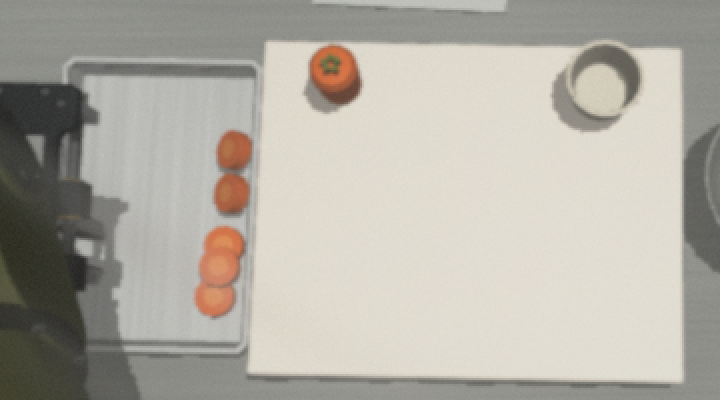

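```bash
python3 - <<'E'
from h import *
p,d=camera("top")
P=camera_params("top")
def w(u,v):
  z=d[v,u]; return (P["T"]@np.r_[(u-P["cx"])/P["fx"]*z,(v-P["cy"])/P["fy"]*z,z,1])[:3]
for v in (204,227,252,263,279):
  print("row",v)
  for u in range(186,224,2): print(u,w(u,v)[1].round(0),w(u,v)[2].round(0),p[v,u].tolist(),end=" | ")
  print()
c=p[180:300,100:240]; cv2.imwrite("pics/z7.png",cv2.resize(c,None,fx=5,fy=5,interpolation=cv2.INTER_CUBIC))
E
```

```text
row 204
186 265.0 3.0 [185, 190, 189] | 188 261.0 6.0 [185, 188, 187] | 190 258.0 5.0 [183, 187, 188] | 192 254.0 7.0 [186, 191, 189] | 194 252.0 3.0 [187, 190, 189] | 196 248.0 3.0 [186, 190, 190] | 198 243.0 13.0 [133, 145, 177] | 200 238.0 18.0 [69, 101, 169] | 202 234.0 21.0 [75, 113, 175] | 204 231.0 22.0 [73, 114, 176] | 206 226.0 27.0 [71, 108, 172] | 208 222.0 33.0 [68, 99, 173] | 210 219.0 31.0 [67, 100, 179] | 212 217.0 26.0 [67, 99, 179] | 214 213.0 27.0 [69, 98, 171] | 216 211.0 21.0 [146, 153, 168] | 218 207.0 25.0 [180, 185, 188] | 220 202.0 36.0 [194, 204, 211] | 222 199.0 36.0 [204, 217, 221] | 
row 227
186 263.0 5.0 [186, 191, 190] | 188 260.0 3.0 [186, 190, 188] | 190 257.0 4.0 [190, 193, 194] | 192 254.0 2.0 [190, 194, 195] | 194 250.0 4.0 [187, 191, 192] | 196 248.0 1.0 [156, 168, 183] | 198 241.0 16.0 [76, 105, 169] | 200 236.0 20.0 [75, 112, 176] | 202 233.0 23.0 [72, 114, 174] | 204 229.0 26.0 [73, 112, 176] | 206 224.0 30.0 [65, 97, 170] | 208 221.0 29.0 [70, 101, 178] | 210 219.0 27.0 [68, 100, 177] | 212 216.0 25.0 [67, 98, 175] | 214 213.0 24.0 [114, 127, 1
[... 1320 characters left out ...]
0] | 220 200.0 35.0 [204, 217, 222] | 222 197.0 35.0 [207, 219, 223] | 
row 279
186 261.0 2.0 [163, 171, 189] | 188 254.0 17.0 [99, 127, 205] | 190 251.0 14.0 [91, 126, 205] | 192 247.0 18.0 [99, 140, 213] | 194 244.0 17.0 [103, 146, 216] | 196 242.0 15.0 [106, 149, 217] | 198 238.0 15.0 [106, 148, 215] | 200 236.0 13.0 [110, 149, 215] | 202 231.0 18.0 [104, 135, 210] | 204 229.0 13.0 [102, 132, 208] | 206 226.0 14.0 [101, 121, 170] | 208 224.0 6.0 [158, 166, 174] | 210 221.0 5.0 [178, 184, 187] | 212 214.0 23.0 [164, 170, 173] | 214 210.0 27.0 [174, 181, 183] | 216 205.0 36.0 [191, 203, 209] | 218 202.0 36.0 [201, 214, 220] | 220 199.0 37.0 [202, 213, 219] | 222 196.0 36.0 [201, 214, 221] |
```

View pics/z7.png

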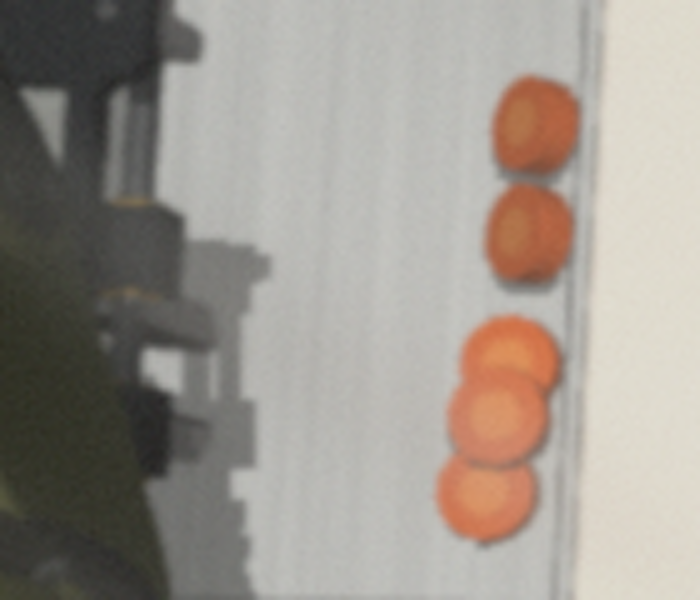

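>>> play_rows(motion=[0, 0, 0, -0.04, 0, -0.03, 0.57, 0, 0, 0, -0.03, 0.03, -0.04, 0.57, 0, 0, 0, 0, 0.04, -0.03, 0.57, 0, 0, 0, 0, 0.04, -0.03, 0.57, 0, 0, 0, 0, 0.04, -0.03, 0.57, 0, 0, 0, 0, 0.03, -0.02, 0.57, 0, 0, 0, 0, 0, 0, 0.57, 0, 0, 0, 0, 0, 0, 0.57, 0, 0, 0, 0, 0, 0, 0.57])

```text
clock: 16.8
eef_pos: [338.9, 482.7, 180.6]
eef_rot: [-1.087, 1.566, -1.121]
wrist_force: [0.1, -0.3, 1.2]
finger_gap: 20.1
```

```bash
python3 st.py; python3 - <<'E'
from h import *
p,d=camera("top"); cv2.imwrite("pics/a8.png",p)
q=cv2.imread("pics/top0.png"); a=cv2.absdiff(p,q); cv2.imwrite("pics/diff.png",np.clip(a.astype(int)*2,0,255).astype(np.uint8))
E
```

```text
[[ 0.002  0.034  0.999]
 [-0.005  0.999 -0.033]
 [-1.    -0.004  0.002]]
16.8 [338.9 482.7 180.6] 20.0675382280195 [ 0.9   0.41  1.43 -0.    1.3   0.93] [ 0.1 -0.3  1.2]
```

View pics/a8.png

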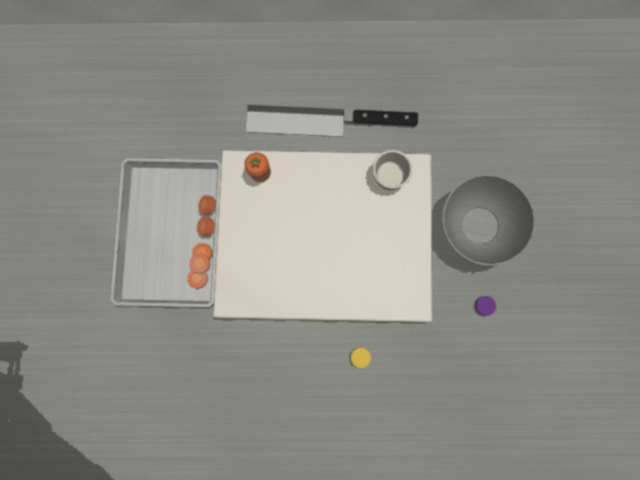

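View pics/diff.png

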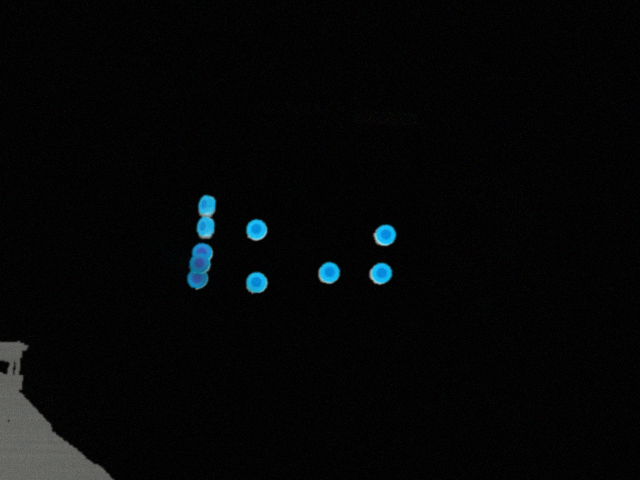

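The difference image shows that only the five slices changed. The tray, carrot end, dish, bowl and knife have not moved, and all five slices are inside the tray at pixels u≈198–207, v≈204–280.

```bash
python3 -c "
from cell import *
print(sign_off())"
```

```text
the job is handed in; nothing more can be done
None
```

I swept all five orange carrot slices along the board and over its edge into the tray, one at a time, without lifting any. I used the two fingertips about 20 mm apart, a few mm above the board, and handed the job in at about 17 s.

My last checks:
- **Slices:** the top picture shows an empty board and all five slices inside the tray walls. They do not all lie flat:
  - The first and fourth slices swept (from about x 568, y 142 and x 558, y −60) lean against the wall nearest the board. Their upper edges stand about 5 mm above the rim.
  - The last slice rests on top of two others.
- **Everything else:** comparing before and after pictures, nothing but the slices moved. That covers the tray, carrot end, dish, bowl, knife and the purple and yellow look-alikes.
- **Forces:** wrist force readings stayed around 1 N between moves. The arm was clear of everything at the end.

I did not try to flatten the leaning or stacked slices, because the fingers could have pushed the loose tray.

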